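# Put the griddle-side things back on their own places

## Robot

A 7-joint arm with a two-finger parallel gripper is mounted at the origin on the work surface. World frame = base frame: x ahead of the robot, y to its left, z up, the work surface at z = 0. Lengths are in m, angles in rad, forces in N, time in s.
With the tool pointing down it reaches from about 0.4 to 0.85 m from the base axis. Payload 4.5 kg.
Tool frame: the origin (TCP) lies at the very end of the fingers, on their centre line; the grasp point (between the pads) lies 19 mm behind it (r.pinch_z is the distance from the TCP to the grasp point, in m); z points along the fingers, y is the line along which they close (so a half turn about z gives the same grasp; the last joint's range is limited). The gripper opens to 88 mm and grips with 3 to 60 N. Pads are 18 mm wide; open, the fingers measure 123 mm over their backs; the gripper's body (75 mm by 187 mm) begins 45 mm behind the grasp point.
Start: joints at [1.38, 0.689, -0.195, 1.565, 0.157, 0.902, -0.215], TCP at [0.139, -0.609, 0.213] pointing down, gripper open.
Joint ranges: [-3.01, 3.01], [-0.46, 2.08], [-1.47, 1.51], [0.13, 2.56], [-1, 4.14], [0.04, 2.09], [-2.66, 2.66]. Speed limits (rad/s): [2.57, 2.57, 3.14, 3.14, 3.14, 3.14, 3.14].

## Interface

Orientations are given as a unit quaternion [x, y, z, w].
In Python, from plant import r, cams gives the robot as it stands.
- The arm moves only by the shell command python3 -m pendant 'ROWS' [FORCE]. ROWS is JSON, a list of rows, each a list of 3 entries, a list of its own where there are three numbers: the closure, from -1 (fully open) to 1 (shut), then the shift along the tool's x, y, z in mm, then the turn, a rotation vector about the tool's x, y, z in degrees. A call has 1 to 8 rows; each row shifts and turns the commanded pose from where the row before left it, along the tool's axes as they then stand; what a row does not reach is not made up. A row lasts 1/8 s, in which the tool goes at most 62.5 mm and 10.7 degrees, less where a joint would pass 70% of its speed; a pose out of reach is approached as far as the arm can. A call with a gripper value outside its range is refused whole. The fingers move at their own pace and stop on an object; FORCE is the grip in N (left out, the last holds). Time passes only in rows, so rows that do not move let the fingers close. It gives the time, the measured TCP pose, the force, the opening and the grip force at its end, in the units of the state.
- r.get_state(): the state, without advancing time (a new reading comes with each control period).
- cams.snapshot(name): name is "scene" or "top" or "wrist"; returns a dict with "img" (400x640x3 uint8, red, green, blue), "camera_matrix" (3x3 intrinsics, pixels), "D" ([k1, k2, p1, p2, k3] as OpenCV has them; the pictures are not rectified), "camera_from_world" (4x4, takes a point from world to camera coordinates); the wrist camera has in their place "tool_from_camera" (4x4, takes a point from camera to tool coordinates, whose origin is the TCP and whose axes are the flange's). Camera axes: x right, y up, looking along -z (the intrinsics and any distortion apply to the point x, -y, -z); pixel columns grow to the right and rows downward; lengths in m; the calibration is good to about 2 mm. A picture is of the moment at which its call begins: read the wrist's pose just before it. There is no depth.
- r.finish_job(): hands the job in; it is judged then, once.
The state is a dict: "clock": time; "q": joint angles; "qd": joint speeds; "joint_torque": joint torques, N m; "tool_pos": TCP position; "eef_rot": TCP orientation; "contact_force": force on the tool from outside, world axes, zero at the start; "moment": the same for the moment, N m; "opening": opening from 0.0 (shut) to 1.0 (fully open); "finger_force": force on a finger pad.
Only numpy, scipy, OpenCV 4.12 (cv2) and the standard library are available. Lean on these libraries where they do the work, as an engineer would, in place of code of your own. Each camera call takes 0.05 s, during which the arm holds its last target. There are 200 camera calls.

## Task

The four things beside the griddle have been put down on each other's places: the hot griddle press belongs on the wooden trivet, the mug on the saucer, the sticky honey jar on the green plate and the dredger on the steel tray. Swap them round so that each stands upright in the middle of its own place; the empty cork mat is free to use on the way. Set each one down gently rather than dropping it.

Things in the scene. Friction and masses are not known exactly. Their poses are not given: they have to be found in the camera images.
- press: Griddle press, to go on the trivet: round dark steel disc 96 mm across and 8 mm thick, with a round wooden bar handle above it. The bar is 18 mm thick and 90 mm long, runs along the press's x axis, its axis 54 mm above the underside; two steel uprights (4 mm along x, 14 mm along y) join it to the disc at x = -34 and +34 mm, and the 64 mm between them is clear for gripping the bar from above (top of the bar at 63 mm). Origin: centre of the underside; z up. About 0.5 kg.
- mug: White ceramic mug, to go on the saucer: straight-sided, 66 mm across outside, 80 mm high, wall 4.5 mm, open on top; ear handle on its +y side, reaching to 70 mm from the axis, 18 to 66 mm above the underside. Origin: centre of the underside on the axis of the round body; z up. About 0.2 kg.
- jar: Closed honey jar, to go on the green plate: amber glass 62 mm across with straight sides up to 68 mm, then a brass-coloured twist lid 61 mm across; flat top at 95 mm. A paper band goes round it. Origin: centre of the underside; z up. About 0.35 kg.
- dredger: Steel dredger (sugar shaker), to go on the steel tray: cylinder 54 mm across up to 58 mm, cap ring 57 mm across from 58 to 70 mm, domed pierced top ending at 87 mm. Origin: centre of the underside; z up. About 0.25 kg.
- trivet: Place of the press: square slatted wooden trivet 130 x 130 mm, flat top at 10 mm. Origin: centre of its underside, on the bench. Stays put. At the start the jar or the dredger stands on it.
- plate: Place of the jar: round green plastic plate 166 mm across; its flat middle, 116 mm across, lies at 10 mm, its rim at 19 mm. Origin: centre of its underside, on the bench. Stays put. At the start the press or the mug stands on it.
- saucer: Place of the mug: round white saucer 150 mm across; its flat middle, 88 mm across, lies at 10 mm, its rim at 18 mm. Origin: centre of its underside, on the bench. Stays put. At the start the jar or the dredger stands on it.
- tray: Place of the dredger: rectangular steel tray 142 mm (its x) by 116 mm (its y) on small feet; its floor lies at 10 mm, its 2 mm thick edge at 18 mm. Origin: centre of its underside, at bench level. Stays put. At the start the press or the mug stands on it.
- cork_mat: The free spot: plain round cork mat 140 mm across, flat top at 10 mm, empty at the start. Origin: centre of its underside, on the bench. Stays put. Nothing stands between the five places; bystanders (an oil bottle 165 mm high beyond the places as seen from the robot, an egg ring and a turner lying at the sides, the griddle far to the left) keep at least 100 mm from the middle of any place.

How it is judged:
At the end, for the whole second after the job is handed in: Each thing stands on its own place (press on trivet, mug on saucer, jar on plate, dredger on tray): centre within 15 mm of the middle of the place, underside within 3 mm of the place's top, leaning less than 0.1 rad, and at rest (horizontal distance between press and trivet below 0.015 m and z of press in the frame of trivet between 0.007 and 0.013 m and angle between each of press, mug, jar, dredger's own z axis and vertical below 0.1 rad and linear speed of each of press, mug, jar, dredger below 0.02 m/s and angular speed of each of press, mug, jar, dredger below 0.2 rad/s and horizontal distance between mug and saucer below 0.015 m and z of mug in the frame of saucer between 0.007 and 0.013 m and horizontal distance between jar and plate below 0.015 m and z of jar in the frame of plate between 0.007 and 0.013 m and horizontal distance between dredger and tray below 0.015 m and z of dredger in the frame of tray between 0.007 and 0.013 m); the robot touches nothing.
It fails at once if one of the four things is dropped or thrown: it moves faster than 0.6 m/s while touching nothing ((linear speed of press above 0.6 m/s and contact force between press and anything else below 0.02 N) or (linear speed of mug above 0.6 m/s and contact force between mug and anything else below 0.02 N) or (linear speed of jar above 0.6 m/s and contact force between jar and anything else below 0.02 N) or (linear speed of dredger above 0.6 m/s and contact force between dredger and anything else below 0.02 N)).
It also fails if it takes over 141 s, if anything falls off the work surface, if the arm or the gripper's body presses on something with over 40 N, if the wrist force passes 120 N, or if a joint passes its speed limit or range.

## Working session

There is one attempt and no reset: what is moved stays moved. The work goes in short steps, Python scripts to look and compute and a shell command to move; the robot and the scene stay as the last step left them, time stands still between calls to the robot, and variables do not carry over. Pictures are saved under pics/ and viewed, at most 15 in all, crops included, and the job is handed in when it is done.

```bash
ls; mkdir -p pics; python3 - <<'E'
from plant import r,cams
import cv2
for n in ("scene","top"):
    s=cams.snapshot(n); cv2.imwrite(f"pics/{n}0.png",s["img"][:,:,::-1]); print(n,s["camera_matrix"],s["D"],s["camera_from_world"])
s=cams.snapshot("wrist");print(s["tool_from_camera"])
print(r.get_state(), r.pinch_z)
E
```

```text
pics
scene [[397.5291069    0.         323.77473058]
 [  0.         397.5291069  203.61243778]
 [  0.           0.           1.        ]] [-0.03196038  0.          0.          0.          0.        ] [[-0.36485353  0.93106187 -0.00238564  0.20786105]
 [-0.51866915 -0.20112073  0.83098301  0.24674162]
 [ 0.7732168   0.30442444  0.55629268 -1.43844042]
 [ 0.          0.          0.          1.        ]]
top [[377.23335605   0.         317.54445134]
 [  0.         377.23335605 202.87265566]
 [  0.           0.           1.        ]] [-0.0423598  0.         0.         0.         0.       ] [[ 0.10704878 -0.9942398  -0.00526987 -0.042729  ]
 [ 0.97373432  0.10376676  0.20266705 -0.55919951]
 [-0.20095281 -0.02682672  0.97923352 -0.75771481]
 [ 0.          0.          0.          1.        ]]
[[-1.18239572e-03  9.55629038e-01  2.94570438e-01  7.53849747e-02]
 [ 9.99998066e-01  1.59293109e-03 -1.15374025e-03 -6.27491136e-04]
 [-1.57177810e-03  2.94568505e-01 -9.55629073e-01 -1.71927519e-01]
 [ 0.00000000e+00  0.00000000e+00  0.00000000e+00  1.00000000e+00]]
{'clock': 0.15, 'q': array([ 1.37981562,  0.68978645, -0.19451898,  1.5660924 ,  0.15730028,
        0.90250113, -0.21510742]), 'qd': array([-0.00025866, -0.00144567, -0.00071479, -0.00315219,  0.00198512,
       -0.00069874,  0.00218022]), 'joint_torque': array([-2.32692022e-03, -5.27859235e+01, -1.26811981e+00, -1.53585684e+01,
       -5.23631810e-02,  3.87925043e-03,  1.16409178e-04]), 'tool_pos': array([ 0.13915089, -0.60878529,  0.21230051]), 'eef_rot': array([ 9.93687800e-01,  1.12178731e-01, -1.32355226e-04, -6.86599178e-04]), 'contact_force': array([0.524322  , 0.74980511, 0.07893034]), 'moment': array([ 0.01998974, -0.01286204, -0.02067437]), 'finger_force': 0.0, 'opening': 1.001961775647624} 0.0187
```

View pics/scene0.png

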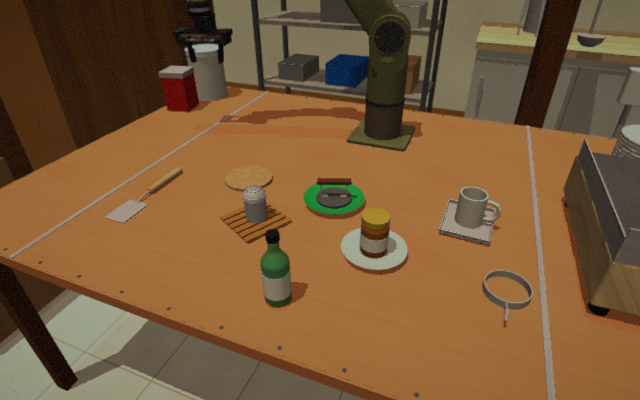

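View pics/top0.png

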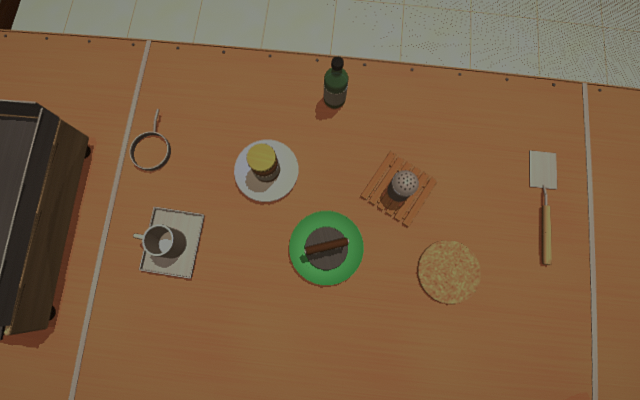

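The top view (pixels) shows the plate with the press at (326,248), the tray with the mug at (172,243), the saucer with the jar at (266,170), the trivet with the dredger at (399,188), and the empty cork mat at (449,272). The mug handle points to the left.

Order: dredger→cork, press→trivet, jar→plate, mug→saucer, dredger→tray.

```bash
cat > h.py <<'E'
import numpy as np, cv2
from plant import r,cams
from scipy.spatial.transform import Rotation as R
def snap(n):
    st=r.get_state(); s=cams.snapshot(n)
    if n=="wrist":
        T=np.eye(4);T[:3,:3]=R.from_quat(st["eef_rot"]).as_matrix();T[:3,3]=st["tool_pos"]
        W=T@s["tool_from_camera"]
    else: W=np.linalg.inv(s["camera_from_world"])
    s["W"]=W; return s
def cast(s,px,z):
    p=cv2.undistortPoints(np.array(px,float).reshape(-1,1,2),s["camera_matrix"],np.array(s["D"])).reshape(-1,2)
    d=np.c_[p[:,0],-p[:,1],-np.ones(len(p))]@s["W"][:3,:3].T; o=s["W"][:3,3]
    return (o+d*((z-o[2])/d[:,2])[:,None])[:,:2]
def big(mask,roi):
    m=np.zeros_like(mask);x0,y0,x1,y1=roi;m[y0:y1,x0:x1]=mask[y0:y1,x0:x1]
    c,_=cv2.findContours(m,cv2.RETR_EXTERNAL,cv2.CHAIN_APPROX_NONE)
    return max(c,key=cv2.contourArea).reshape(-1,2)
def circ(P):
    c,rad=cv2.minEnclosingCircle((P*1000).astype(np.float32)); return np.round(c,1),round(rad,1)
def ell(P):
    e=cv2.fitEllipse((P*1000).astype(np.float32)); return np.round(e[0],1),np.round(e[1],1)
def rect(P):
    return np.round(np.array(cv2.minAreaRect((P*1000).astype(np.float32))[0]),1),np.round(cv2.minAreaRect((P*1000).astype(np.float32))[1:],1) if 0 else cv2.minAreaRect((P*1000).astype(np.float32))
E
python3 - <<'E'
from h import *
s=snap("top");I=s["img"];H,S,V=cv2.split(cv2.cvtColor(I,cv2.COLOR_RGB2HSV))
m=lambda c:(c).astype(np.uint8)*255
out=cv2.cvtColor(I,cv2.COLOR_RGB2BGR)
def show(n,mk,roi,z,f):
    c=big(mk,roi);cv2.drawContours(out,[c.reshape(-1,1,2)],-1,(255,0,255),1);print(n,f(cast(s,c,z)))
print("bench",I[300,200],"cork",I[272,449],"saucer",I[180,245],"tray",I[220,190],"slat",I[165,400],I[205,375], "gap",I[300,400])
show("plate",m((H>45)&(H<80)&(S>120)),(270,190,380,300),.019,lambda P:(circ(P),ell(P)))
show("saucer",m((S<90)&(V>90)),(225,130,310,210),.018,lambda P:(circ(P),ell(P)))
show("tray",m((S<110)&(V>60)),(130,200,215,285),.018,rect)
show("bar",m((V<80)&(S>100)),(290,220,370,280),.064,rect)
show("lid",m((H>18)&(H<40)&(S>110)),(240,135,290,175),.105,lambda P:(circ(P),ell(P)))
show("dred",m((S<90)),(380,160,425,200),.087,lambda P:(circ(P),ell(P)))
cv2.imwrite("pics/crop.png",cv2.resize(out[120:310,125:490],None,fx=2.15,fy=2.15,interpolation=cv2.INTER_CUBIC))
E
```

```text
bench [136  97  61] cork [138 110  70] saucer [129 125 121] tray [140 137 121] slat [131  84  48] [138  93  60] gap [137  95  60]
plate ((array([471.3, -10.9]), 82.1), (array([471.3, -10.7]), array([160.9, 161.4])))
saucer ((array([634.1, 145.4]), 75.7), (array([634.1, 145.5]), array([148.1, 149.1])))
tray (array([446.8, 349. ]), ((446.7892761230469, 349.01422119140625), (151.81520080566406, 146.3437957763672), 87.85152435302734))
bar (array([461.6,  -6.3]), ((461.59161376953125, -6.347999572753906), (32.243953704833984, 103.6751480102539), 18.7903995513916))
lid ((array([634.4, 143.1]), 31.0), (array([634.6, 143.3]), array([57.9, 59.8])))
dred ((array([ 611. , -156.9]), 35.7), (array([ 611.8, -157.6]), array([52.5, 70.4])))
```

View pics/crop.png

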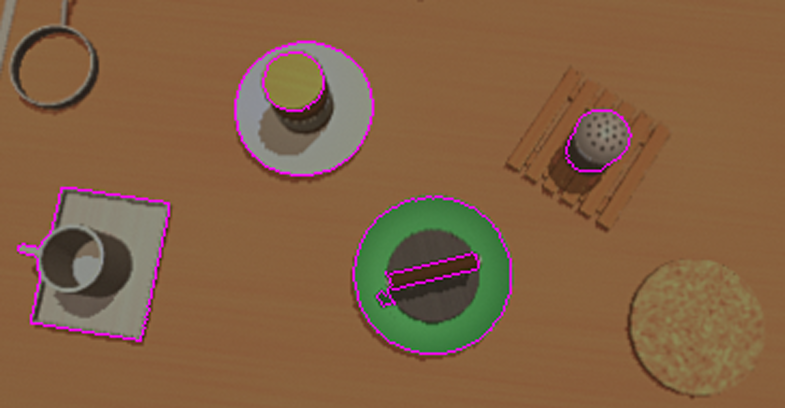

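The crop (2.15×, offset (125,120)) shows these crop pixels:
- tray corners: (64,187), (171,204), (142,342), (32,324)
- trivet corners: (506,165), (573,68), (669,128), (603,230)
- cork centre: (697,327)
- mug rim centre: (71,258), handle tip at (18,247)
- dredger cap: about (603,138)
- bar ends: (389,281) and (480,262)

```bash
python3 - <<'E'
from h import *
s=snap("top")
f=lambda P:np.array(P,float)/2.15+[125,120]-.25
def p(n,P,z): c=cast(s,f(P),z)*1000;print(n,c.mean(0).round(1), c.round(0).tolist());return c
c=p("tray",[(64,187),(171,204),(142,342),(32,324)],.018);e=c[1]-c[2]+c[0]-c[3];print(np.degrees(np.arctan2(e[1],e[0])))
c=p("trivet",[(506,165),(573,68),(669,128),(603,230)],.01);e=c[1]-c[0]+c[2]-c[3];print(np.degrees(np.arctan2(e[1],e[0])))
p("cork",[(697,327)],.01); p("mug",[(71,258)],.09); p("mughandle",[(18,247)],.066)
p("dred",[(603,138)],.083)
c=p("bar",[(389,281),(480,262)],.064);e=c[1]-c[0];print(np.degrees(np.arctan2(e[1],e[0])))
st=r.get_state();M=R.from_quat(st["eef_rot"]).as_matrix();print(M.round(3))
E
```

```text
tray [444.9 331.9] [[520.0, 388.0], [514.0, 270.0], [370.0, 276.0], [375.0, 393.0]]
-2.3764585513287706
trivet [ 624.7 -163. ] [[595.0, -77.0], [712.0, -141.0], [655.0, -249.0], [536.0, -185.0]]
-28.67980869796248
cork [ 446.  -287.7] [[446.0, -288.0]]
mug [442.3 333.8] [[442.0, 334.0]]
mughandle [448.6 399.6] [[449.0, 400.0]]
dred [ 615.6 -163.6] [[616.0, -164.0]]
bar [469.5 -12.4] [[456.0, 31.0], [483.0, -56.0]]
-72.12642860180618
[[ 0.975  0.223 -0.   ]
 [ 0.223 -0.975  0.001]
 [-0.    -0.001 -1.   ]]
```

```bash
python3 -m pendant '[[-1,[0,0,-18],[0,0,6.45]],[-1,[0,0,-18],[0,0,6.45]],[-1,[34,-31.8,0],[0,0,0]],[-1,[34,-31.8,0],[0,0,0]],[-1,[34,-31.8,0],[0,0,0]],[-1,[34,-31.8,0],[0,0,0]],[-1,[34,-31.8,0],[0,0,0]],[-1,[34,-31.8,0],[0,0,0]]]' 20
python3 -m pendant '[[-1,[34,-31.8,0],[0,0,0]],[-1,[34,-31.8,0],[0,0,0]],[-1,[34,-31.8,0],[0,0,0]],[-1,[34,-31.8,0],[0,0,0]],[-1,[34,-31.8,0],[0,0,0]],[-1,[34,-31.8,0],[0,0,0]],[-1,[34,-31.8,0],[0,0,0]],[-1,[34,-31.8,0],[0,0,0]]]'
python3 -m pendant '[[-1,[0,0,0],[0,0,0]],[-1,[0,0,0],[0,0,0]]]'
cat >> h.py <<'E'
def look(n):
    s=snap("wrist");cv2.imwrite(f"pics/{n}.png",s["img"][:,:,::-1]);np.savez(f"pics/{n}.npz",img=s["img"],camera_matrix=s["camera_matrix"],D=s["D"],W=s["W"])
    st=r.get_state();e=R.from_quat(st["eef_rot"]).as_matrix();print(st["clock"],(st["tool_pos"]*1000).round(1),"yaw",np.degrees(np.arctan2(e[1,0],e[0,0])).round(2),e[:,2].round(3),st["q"].round(2));return s
def rel(p):
    "world xy mm -> tool shift mm"
    st=r.get_state();e=R.from_quat(st["eef_rot"]).as_matrix();d=np.array([p[0],p[1],0])-st["tool_pos"]*1000;d[2]=0;return (e.T@d).round(1)
E
python3 -c "
from h import *
look('w1')"
```

```text
clock: 1.25
tool_pos: [0.3444, -0.4174, 0.249]
eef_rot: [1.0, -0.0, 0.0, 0.0]
contact_force: [0.9, -0.6, -0.3]
opening: 0.997
finger_force: 0.0
clock: 2.25
tool_pos: [0.6164, -0.1631, 0.2488]
eef_rot: [1.0, -0.0, -0.0, 0.0]
contact_force: [0.5, 0.3, -0.9]
opening: 0.999
finger_force: 0.0
clock: 2.5
tool_pos: [0.6148, -0.1649, 0.2486]
eef_rot: [1.0, -0.0, -0.001, 0.0]
contact_force: [-0.6, 0.1, -0.3]
opening: 1.002
finger_force: 0.0
2.55 [ 614.5 -165.8  248.8] yaw -0.12 [-0.001 -0.001 -1.   ] [ 0.24  0.66 -0.1   1.49  0.07  0.99 -1.45]
```

View pics/w1.png

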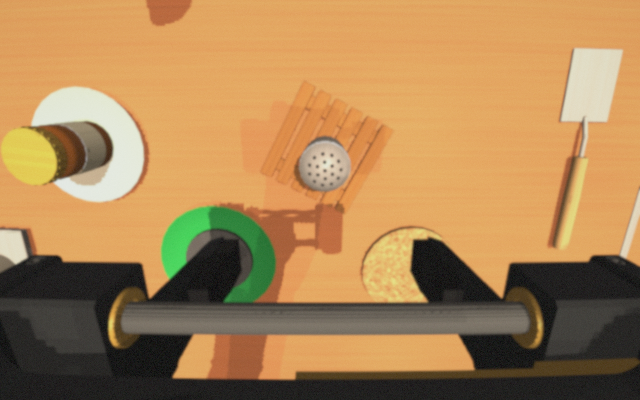

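Wrist picture: the dredger cap centre is at (325,165), and the trivet corners are (306,82), (392,127) and (262,175), with the bottom one partly hidden.

```bash
python3 - <<'E'
from h import *
s=dict(np.load("pics/w1.npz"));print(s["camera_matrix"].round(0).tolist())
I=s["img"];H,S,V=cv2.split(cv2.cvtColor(I,cv2.COLOR_RGB2HSV))
c=big(((S<95)).astype(np.uint8)*255,(285,125,365,205));print(c.min(0),c.max(0),circ(cast(s,c,.078)),ell(cast(s,c,.078)))
print("dred",cast(s,[(324.5,165)],.08)*1000)
t=cast(s,[(306,82),(392,127),(262,175)],.01)*1000;print("triv",t.round(1),t[1:].mean(0))
print(rel((0,0)))
E
```

```text
[[316.0, 0.0, 325.0], [0.0, 316.0, 197.0], [0.0, 0.0, 1.0]]
[299 137] [350 190] (array([ 621.9, -163.4]), 30.2) (array([ 621.3, -164. ]), array([55.2, 59.1]))
dred [[ 621.61133797 -164.1795617 ]]
triv [[ 711.2 -141.7]
 [ 656.7 -250.5]
 [ 594.2  -80.7]] [ 625.44772215 -165.62968198]
[-6.148e+02 -1.645e+02  5.000e-01]
```

```bash
python3 -m pendant '[[-1,[7,-1,24],[0,0,0]],[-1,[0,0,40],[0,0,0]],[-1,[0,0,40],[0,0,0]],[-1,[0,0,40],[0,0,0]],[-1,[0,0,30],[0,0,0]],[-1,[0,0,20],[0,0,0]],[-1,[0,0,0],[0,0,0]]]' 20
python3 -m pendant '[[1,[0,0,0],[0,0,0]],[1,[0,0,0],[0,0,0]],[1,[0,0,0],[0,0,0]],[1,[0,0,0],[0,0,0]],[1,[0,0,0],[0,0,0]],[1,[0,0,0],[0,0,0]]]' 25
python3 -m pendant '[[1,[0,0,0],[0,0,0]],[1,[0,0,0],[0,0,0]],[1,[0,0,-10],[0,0,0]],[1,[0,0,-20],[0,0,0]]]'
```

```text
clock: 3.42
tool_pos: [0.6212, -0.1641, 0.0539]
eef_rot: [1.0, -0.001, -0.001, 0.0]
contact_force: [-0.1, -0.1, -0.1]
opening: 1.002
finger_force: 0.0
clock: 4.18
tool_pos: [0.6229, -0.1637, 0.0555]
eef_rot: [1.0, -0.0, 0.001, 0.0]
contact_force: [-0.0, -1.6, 4.2]
opening: 0.586
finger_force: 25.0
clock: 4.68
tool_pos: [0.6212, -0.1625, 0.0845]
eef_rot: [1.0, 0.0, -0.002, -0.001]
contact_force: [-0.2, 0.3, -1.2]
opening: 0.587
finger_force: 22.6
```

```bash
python3 -m pendant '[[1,[0,0,-30],[0,0,0]],[1,[0,0,-30],[0,0,0]],[1,[-16,11.5,-20],[0,0,0]],[1,[-25,18,0],[0,0,0]],[1,[-25,18,0],[0,0,0]],[1,[-25,18,0],[0,0,0]],[1,[-25,18,0],[0,0,0]],[1,[-25,18,0],[0,0,0]]]'
python3 -m pendant '[[1,[-20,14,0],[0,0,0]],[1,[-14,10,0],[0,0,0]],[1,[0,0,0],[0,0,0]],[1,[0,0,0],[0,0,0]]]'
python3 -c "
from h import *
look('w2')"
```

```text
clock: 5.68
tool_pos: [0.4808, -0.2651, 0.166]
eef_rot: [1.0, -0.0, 0.0, 0.0]
contact_force: [0.1, -0.7, -2.5]
opening: 0.587
finger_force: 22.7
clock: 6.18
tool_pos: [0.4488, -0.2879, 0.1652]
eef_rot: [1.0, 0.001, 0.001, -0.0]
contact_force: [0.4, 0.6, -1.5]
opening: 0.586
finger_force: 22.7
6.225 [ 448.9 -287.7  165.1] yaw 0.09 [ 0.001  0.    -1.   ] [ 0.56  0.64 -0.13  1.9   0.13  0.62 -1.22]
```

View pics/w2.png

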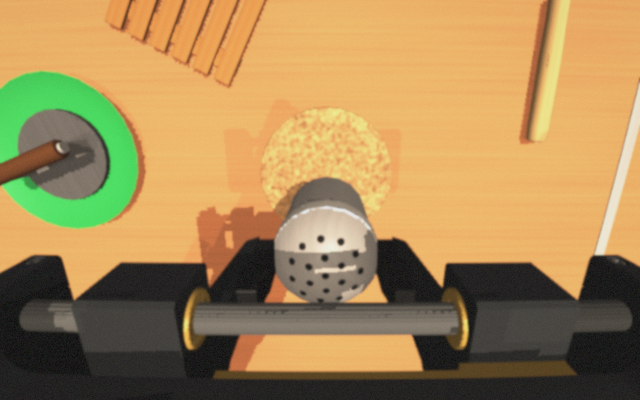

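Dredger held upright by its cap at (326,255), over the cork. Lowering it.

```bash
python3 -m pendant '[[1,[0,0,25],[0,0,0]],[1,[0,0,30],[0,0,0]],[1,[0,0,25],[0,0,0]],[1,[0,0,15],[0,0,0]],[1,[0,0,8],[0,0,0]],[1,[0,0,4],[0,0,0]],[1,[0,0,2.5],[0,0,0]],[1,[0,0,0],[0,0,0]]]'
python3 -m pendant '[[1,[0,0,1],[0,0,0]],[1,[0,0,0],[0,0,0]],[-1,[0,0,0],[0,0,0]],[-1,[0,0,0],[0,0,0]],[-1,[0,0,0],[0,0,0]],[-1,[0,0,0],[0,0,0]],[-1,[0,0,0],[0,0,0]],[-1,[0,0,0],[0,0,0]]]'
python3 -m pendant '[[-1,[0,0,-20],[0,0,0]],[-1,[0,0,-35],[0,0,0]],[-1,[0,0,-40],[0,0,0]],[-1,[0,0,-40],[0,0,0]],[-1,[0,0,-40],[0,0,0]],[-1,[0,0,0],[0,0,0]]]'
```

```text
clock: 7.22
tool_pos: [0.4481, -0.2889, 0.056]
eef_rot: [1.0, -0.0, 0.001, 0.0]
contact_force: [0.7, -0.7, -0.6]
opening: 0.59
finger_force: 23.1
clock: 8.22
tool_pos: [0.4474, -0.2887, 0.0544]
eef_rot: [1.0, -0.0, -0.0, 0.0]
contact_force: [-0.5, -0.8, -0.2]
opening: 0.999
finger_force: 0.0
clock: 8.98
tool_pos: [0.4492, -0.2897, 0.2323]
eef_rot: [1.0, -0.0, 0.003, 0.002]
contact_force: [-1.0, -0.2, -0.3]
opening: 1.001
finger_force: 0.0
```

```bash
python3 -m pendant '[[-1,[2.5,-34.8,0],[0,0,0]],[-1,[2.5,-34.8,0],[0,0,0]],[-1,[2.5,-34.8,0],[0,0,0]],[-1,[2.5,-34.8,0],[0,0,0]],[-1,[2.5,-34.8,0],[0,0,0]],[-1,[2.5,-34.8,0],[0,0,0]],[-1,[2.5,-34.8,0],[0,0,0]],[-1,[2.5,-34.8,0],[0,0,0]]]'
python3 -m pendant '[[-1,[0,0,0],[0,0,-9]],[-1,[0,0,0],[0,0,-9]],[-1,[0,0,0],[0,0,-9]],[-1,[0,0,0],[0,0,-9]],[-1,[0,0,0],[0,0,-9]],[-1,[0,0,0],[0,0,-9]]]'
python3 -m pendant '[[-1,[0,0,0],[0,0,-9]],[-1,[0,0,0],[0,0,-9]],[-1,[0,0,0],[0,0,-9]],[-1,[0,0,0],[0,0,-9]],[-1,[0,0,0],[0,0,-9]],[-1,[0,0,0],[0,0,-9]],[-1,[0,0,0],[0,0,0]],[-1,[0,0,0],[0,0,0]]]'
python3 -c "
from h import *
look('w3')"
```

```text
clock: 9.98
tool_pos: [0.4667, -0.0093, 0.2284]
eef_rot: [1.0, -0.0, -0.001, 0.0]
contact_force: [-0.1, -0.4, -0.2]
opening: 1.003
finger_force: 0.0
clock: 10.72
tool_pos: [0.4667, -0.0104, 0.2284]
eef_rot: [0.89, 0.456, -0.001, -0.001]
contact_force: [0.7, 0.5, 0.2]
opening: 1.0
finger_force: 0.0
clock: 11.72
tool_pos: [0.4671, -0.0104, 0.2289]
eef_rot: [0.589, 0.808, -0.0, -0.0]
contact_force: [-0.9, -0.3, 0.4]
opening: 0.999
finger_force: 0.0
11.775 [467.3 -10.3 229.1] yaw 107.86 [-0.001 -0.    -1.   ] [ 0.37  0.53 -0.69  1.99  0.47  0.79 -0.28]
```

View pics/w3.png

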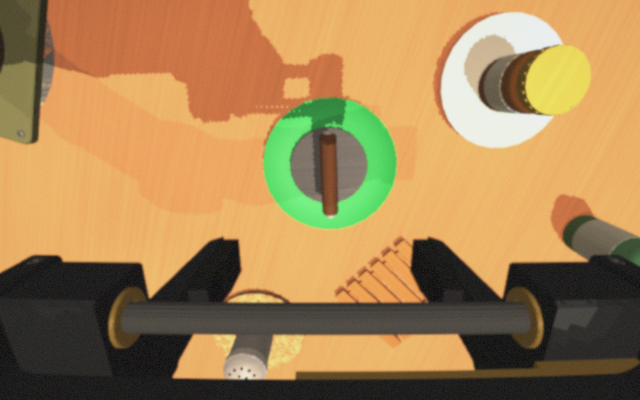

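Wrist picture: the bar runs (329,133)–(331,214), nearly along tool x. The disc centre is at (329,164) and the plate centre at (330,163).

```bash
python3 - <<'E'
from h import *
s=dict(np.load("pics/w3.npz"))
b=cast(s,[(329,133),(331,214)],.066)*1000;print("bar",b.round(1),b.mean(0),np.degrees(np.arctan2(*(b[0]-b[1])[::-1])),rel(b.mean(0)))
print("disc",cast(s,[(329,164)],.018)*1000)
H,S,V=cv2.split(cv2.cvtColor(s["img"],cv2.COLOR_RGB2HSV))
c=big(((H>45)&(H<80)&(S>120)).astype(np.uint8)*255,(240,90,420,235));print("plate",circ(cast(s,c,.019)),ell(cast(s,c,.019)))
c=big(((S<70)&(V>150)).astype(np.uint8)*255,(430,0,600,155));print("saucer",circ(cast(s,c,.018)))
E
```

```text
bar [[456.6  31.6]
 [486.6 -53.6]] [471.56917463 -10.98721432] 109.39031486248268 [-1.9  3.9 -0. ]
disc [[470.15709353  -8.69428086]]
plate (array([471.9, -11.6]), 82.0) (array([471.8, -11.7]), array([162.1, 162.3]))
saucer (array([634.3, 144.4]), 75.0)
```

```bash
python3 -m pendant '[[-1,[-2,4,24],[0,0,-1.5]],[-1,[0,0,40],[0,0,0]],[-1,[0,0,40],[0,0,0]],[-1,[0,0,40],[0,0,0]],[-1,[0,0,25],[0,0,0]],[-1,[0,0,15],[0,0,0]],[-1,[0,0,0],[0,0,0]]]' 40
python3 -m pendant '[[1,[0,0,0],[0,0,0]],[1,[0,0,0],[0,0,0]],[1,[0,0,0],[0,0,0]],[1,[0,0,0],[0,0,0]],[1,[0,0,0],[0,0,0]],[1,[0,0,0],[0,0,0]],[1,[0,0,0],[0,0,0]],[1,[0,0,0],[0,0,0]]]' 40
python3 -m pendant '[[1,[0,0,0],[0,0,0]],[1,[0,0,0],[0,0,0]],[1,[0,0,-10],[0,0,0]],[1,[0,0,-20],[0,0,0]],[1,[0,0,-30],[0,0,0]],[1,[0,0,-30],[0,0,0]],[1,[0,0,-20],[0,0,0]],[1,[0,0,0],[0,0,0]]]'
python3 -c "
from h import *
s=look('w4');print(rel((625,-164)))"
```

```text
clock: 12.65
tool_pos: [0.4715, -0.0108, 0.0447]
eef_rot: [0.577, 0.816, -0.001, -0.0]
contact_force: [-0.0, 0.3, -0.1]
opening: 1.0
finger_force: 0.0
clock: 13.65
tool_pos: [0.4715, -0.0112, 0.0453]
eef_rot: [0.577, 0.817, -0.001, -0.0]
contact_force: [-2.6, -0.9, 4.2]
opening: 0.117
finger_force: 5.2
clock: 14.65
tool_pos: [0.4729, -0.011, 0.1565]
eef_rot: [0.578, 0.816, 0.001, 0.001]
contact_force: [0.4, -0.9, -0.2]
opening: 0.001
finger_force: 0.0
14.7 [472.2 -11.2 155.5] yaw 109.45 [ 0.001 -0.    -1.   ] [ 0.3   0.64 -0.6   2.06  0.63  0.62 -0.39]
[-1.95e+02  9.32e+01  1.00e-01]
```

View pics/w4.png

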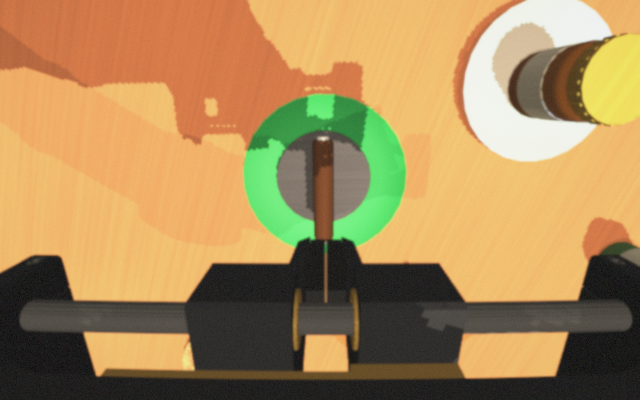

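The fingers slid up off the bar: they gripped above its widest line. The press still stands, with its far bar end at (323,137) and the disc centre near (323,177). I'll regrip about 10 mm lower.

```bash
python3 - <<'E'
from h import *
s=dict(np.load("pics/w4.npz"))
e=cast(s,[(323,137),(325,238)],.066)*1000;d=cast(s,[(323,177)],.018)*1000
print(e.round(1),np.degrees(np.arctan2(*(e[0]-e[1])[::-1])),d, rel(e[0]),rel(d[0]))
E
python3 -m pendant '[[-1,[0,0,0],[0,0,0]],[-1,[0,0,0],[0,0,0]],[-1,[0,0,0],[0,0,0]],[-1,[0,0,0],[0,0,0]],[-1,[0,0,0],[0,0,0]],[-1,[0,0,0],[0,0,0]],[-1,[0,0,0],[0,0,0]],[-1,[0,0,0],[0,0,0]]]'
```

```text
[[454.8  32.7]
 [486.5 -52.3]] 110.3939225380472 [[469.66591176 -10.31842903]] [47.1 -1.7 -0. ] [ 1.6 -2.1 -0. ]
clock: 15.7
tool_pos: [0.472, -0.011, 0.1554]
eef_rot: [0.577, 0.817, -0.0, 0.0]
contact_force: [0.1, -0.5, -0.1]
opening: 0.889
finger_force: 0.0
```

```bash
python3 -m pendant '[[-1,[2,-1,24],[0,0,-1]],[-1,[0,0,40],[0,0,0]],[-1,[0,0,35],[0,0,0]],[-1,[0,0,20],[0,0,0]],[-1,[0,0,0],[0,0,0]],[1,[0,0,0],[0,0,0]],[1,[0,0,0],[0,0,0]],[1,[0,0,0],[0,0,0]]]' 40
python3 -m pendant '[[1,[0,0,0],[0,0,0]],[1,[0,0,0],[0,0,0]],[1,[0,0,0],[0,0,0]],[1,[0,0,0],[0,0,0]],[1,[0,0,0],[0,0,0]],[1,[0,0,0],[0,0,0]],[1,[0,0,0],[0,0,0]]]' 40
python3 -m pendant '[[1,[0,0,0],[0,0,0]],[1,[0,0,0],[0,0,0]],[1,[0,0,-5],[0,0,0]],[1,[0,0,-10],[0,0,0]],[1,[0,0,0],[0,0,0]]]'
```

```text
clock: 16.7
tool_pos: [0.4708, -0.0095, 0.0371]
eef_rot: [0.57, 0.821, 0.0, 0.0]
contact_force: [0.3, -1.1, -0.2]
opening: 0.685
finger_force: 0.0
clock: 17.58
tool_pos: [0.4705, -0.0093, 0.0364]
eef_rot: [0.57, 0.822, 0.0, 0.0]
contact_force: [0.8, 0.6, -1.4]
opening: 0.189
finger_force: 40.0
clock: 18.2
tool_pos: [0.4706, -0.0096, 0.0522]
eef_rot: [0.57, 0.821, 0.0, 0.0]
contact_force: [0.2, -0.1, -4.8]
opening: 0.188
finger_force: 40.0
```

```bash
python3 -m pendant '[[1,[0,0,-20],[0,0,0]],[1,[0,0,-30],[0,0,0]],[1,[0,0,-20],[0,0,0]],[1,[-14,6,-5],[0,0,0]],[1,[-25,11,0],[0,0,0]],[1,[-29,13.5,0],[0,0,0]],[1,[-32,14.5,0],[0,0,0]],[1,[-32,14.5,0],[0,0,0]]]'
python3 -m pendant '[[1,[-29,13.5,0],[0,0,0]],[1,[-24,11,0],[0,0,0]],[1,[-14,6.5,0],[0,0,0]],[1,[0,0,0],[0,0,0]],[1,[0,0,0],[0,0,0]]]'
python3 -c "
from h import *
s=look('w5');print(rel((625,-164)))"
```

```text
clock: 19.2
tool_pos: [0.5721, -0.1134, 0.1261]
eef_rot: [0.57, 0.822, -0.0, -0.001]
contact_force: [-0.2, 0.3, -4.4]
opening: 0.191
finger_force: 40.0
clock: 19.82
tool_pos: [0.6236, -0.1633, 0.126]
eef_rot: [0.57, 0.822, -0.0, -0.001]
contact_force: [-0.0, 0.2, -4.5]
opening: 0.19
finger_force: 40.0
19.875 [ 623.7 -163.1  126.2] yaw 110.57 [-0.001  0.001 -1.   ] [ 0.51  0.89 -0.64  1.56  0.63  0.91  0.01]
[-1.3  0.9 -0. ]
```

View pics/w5.png

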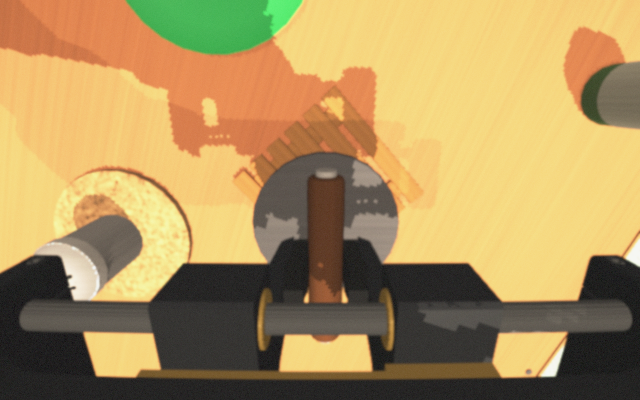

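Press held level, disc left–right 253–398, over the trivet with its corners at (333,87), (422,200) and (236,175). Lowering.

```bash
python3 - <<'E'
from h import *
s=dict(np.load("pics/w5.npz"))
t=cast(s,[(236,175),(422,200)],.01)*1000; print("disc",cast(s,[(325.5,223)],.107)*1000,"trivet diag mid",t.mean(0),np.linalg.norm(t[0]-t[1]))
E
python3 -m pendant '[[1,[-1,1,20],[0,0,0]],[1,[0,0,25],[0,0,0]],[1,[0,0,20],[0,0,0]],[1,[0,0,12],[0,0,0]],[1,[0,0,6],[0,0,0]],[1,[0,0,3],[0,0,0]],[1,[0,0,2],[0,0,0]],[1,[0,0,0],[0,0,0]]]'
```

```text
disc [[ 622.75458099 -163.50971116]] trivet diag mid [ 627.83505283 -164.83867404] 178.35476337562648
clock: 20.88
tool_pos: [0.6263, -0.1648, 0.0388]
eef_rot: [0.57, 0.822, 0.0, 0.0]
contact_force: [-0.3, 0.6, -3.7]
opening: 0.193
finger_force: 40.0
```

```bash
python3 -m pendant '[[1,[0,0,1.2],[0,0,0]],[1,[0,0,1],[0,0,0]],[1,[0,0,0],[0,0,0]],[1,[0,0,0],[0,0,0]]]'
python3 -m pendant '[[-1,[0,0,0],[0,0,0]],[-1,[0,0,0],[0,0,0]],[-1,[0,0,0],[0,0,0]],[-1,[0,0,0],[0,0,0]],[-1,[0,0,0],[0,0,0]],[-1,[0,0,0],[0,0,0]],[-1,[0,0,0],[0,0,0]]]'
python3 -m pendant '[[-1,[0,0,-15],[0,0,0]],[-1,[0,0,-35],[0,0,0]],[-1,[0,0,-45],[0,0,0]],[-1,[0,0,-50],[0,0,0]],[-1,[0,0,-50],[0,0,0]],[-1,[0,0,0],[0,0,0]]]'
python3 -c "
from h import *
s=look('w5b');print(rel((634,144)))"
```

```text
clock: 21.38
tool_pos: [0.6262, -0.1648, 0.0365]
eef_rot: [0.57, 0.822, 0.0, 0.0]
contact_force: [-0.9, -0.1, -1.5]
opening: 0.186
finger_force: 40.0
clock: 22.25
tool_pos: [0.6261, -0.1648, 0.0362]
eef_rot: [0.57, 0.822, -0.0, 0.0]
contact_force: [-0.1, 0.3, 1.1]
opening: 0.957
finger_force: 0.0
clock: 23.0
tool_pos: [0.629, -0.1642, 0.237]
eef_rot: [0.57, 0.821, 0.002, 0.004]
contact_force: [-1.2, 0.2, -0.1]
opening: 0.999
finger_force: 0.0
23.05 [ 627.2 -164.5  234.1] yaw 110.48 [ 0.005 -0.001 -1.   ] [ 0.54  0.77 -0.7   1.45  0.53  1.11  0.1 ]
[ 2.867e+02  1.143e+02 -2.000e-01]
```

```bash
python3 -m pendant '[[-1,[22,9,0],[0,0,0]],[-1,[38,15,0],[0,0,0]],[-1,[44,17.6,0],[0,0,0]],[-1,[44,17.6,0],[0,0,0]],[-1,[44,17.6,0],[0,0,0]],[-1,[44,17.6,0],[0,0,0]],[-1,[30,12,0],[0,0,0]],[-1,[21,8,0],[0,0,0]]]'
python3 -m pendant '[[-1,[0,0,0],[0,0,0]],[-1,[0,0,0],[0,0,0]]]'
python3 -c "
from h import *
s=look('w6')"
```

```text
clock: 24.05
tool_pos: [0.6314, 0.146, 0.2298]
eef_rot: [0.569, 0.822, -0.001, -0.001]
contact_force: [0.3, -0.2, -0.9]
opening: 1.0
finger_force: 0.0
clock: 24.3
tool_pos: [0.6326, 0.1421, 0.2303]
eef_rot: [0.571, 0.821, -0.001, 0.0]
contact_force: [0.0, -0.6, 0.5]
opening: 0.998
finger_force: 0.0
24.35 [632.8 141.8 230.5] yaw 110.36 [-0.001 -0.002 -1.   ] [ 0.05  0.77 -0.67  1.45  0.51  1.1  -0.36]
```

View pics/w6.png

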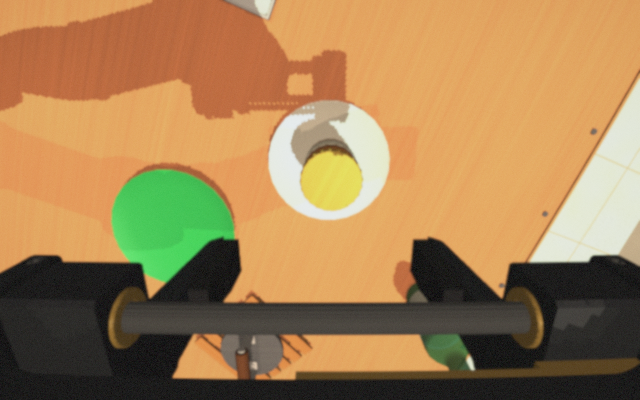

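Wrist picture: the lid circle is centred at (331,179), r≈31. The saucer centre is (328,159), and the bottle base is near (405,278).

```bash
python3 - <<'E'
from h import *
s=dict(np.load("pics/w6.npz"));I=s["img"];H,S,V=cv2.split(cv2.cvtColor(I,cv2.COLOR_RGB2HSV))
c=big(((H>18)&(H<40)&(S>130)).astype(np.uint8)*255,(290,140,372,220));l=circ(cast(s,c,.105));print("lid",l,ell(cast(s,c,.105)),rel(l[0]))
c=big(((S<70)&(V>150)).astype(np.uint8)*255,(255,90,400,230));print("saucer",circ(cast(s,c,.018)))
b=cast(s,[(405,278)],0)*1000;print("bottle",b,rel(b[0]))
E
```

```text
lid (array([635.2, 145.6]), 30.6) (array([635.7, 145.3]), array([57.6, 59.3])) [ 2.7  3.6 -0. ]
saucer (array([634.3, 144.2]), 74.9)
bottle [[799.85526922  20.88453148]] [-1.715e+02  1.145e+02  1.000e-01]
```

```bash
python3 -m pendant '[[-1,[2.7,3.5,21],[0,0,0]],[-1,[0,0,40],[0,0,0]],[-1,[0,0,45],[0,0,0]],[-1,[0,0,40],[0,0,0]],[-1,[0,0,25],[0,0,0]],[-1,[0,0,10],[0,0,0]],[-1,[0,0,0],[0,0,0]]]' 35
python3 -m pendant '[[1,[0,0,0],[0,0,0]],[1,[0,0,0],[0,0,0]],[1,[0,0,0],[0,0,0]],[1,[0,0,0],[0,0,0]],[1,[0,0,0],[0,0,0]],[1,[0,0,0],[0,0,0]],[1,[0,0,0],[0,0,0]]]' 35
python3 -m pendant '[[1,[0,0,-5],[0,0,0]],[1,[0,0,-10],[0,0,0]],[1,[0,0,0],[0,0,0]]]'
python3 -c "
from h import *
print(rel((471.5,-11.3)))"
```

```text
clock: 25.22
tool_pos: [0.6347, 0.1474, 0.0494]
eef_rot: [0.57, 0.821, -0.001, -0.0]
contact_force: [0.2, 0.6, 0.3]
opening: 1.004
finger_force: 0.0
clock: 26.1
tool_pos: [0.6359, 0.1481, 0.0509]
eef_rot: [0.57, 0.822, 0.001, 0.001]
contact_force: [0.7, 0.1, 4.8]
opening: 0.674
finger_force: 34.6
clock: 26.48
tool_pos: [0.6352, 0.148, 0.0657]
eef_rot: [0.57, 0.822, 0.0, 0.0]
contact_force: [0.3, 1.4, -3.7]
opening: 0.678
finger_force: 34.1
[-9.200e+01 -2.091e+02 -1.000e-01]
```

```bash
python3 -m pendant '[[1,[0,0,-20],[0,0,0]],[1,[0,0,-25],[0,0,0]],[1,[-6,-14,-15],[0,0,0]],[1,[-10.5,-25,0],[0,0,0]],[1,[-13,-30,0],[0,0,0]],[1,[-14.5,-33,0],[0,0,0]],[1,[-14.5,-33,0],[0,0,0]],[1,[-13,-30,0],[0,0,0]]]'
python3 -m pendant '[[1,[-11.5,-26.4,0],[0,0,0]],[1,[-7,-17,0],[0,0,0]],[1,[0,0,0],[0,0,0]],[1,[0,0,0],[0,0,0]]]'
python3 -c "
from h import *
s=look('w7')
H,S,V=cv2.split(cv2.cvtColor(s['img'],cv2.COLOR_RGB2HSV))
c=big(((H>18)&(H<40)&(S>130)).astype(np.uint8)*255,(200,90,440,300));print(c.min(0),c.max(0))
z=.105+s['W'][2,3]*0
"
```

```text
clock: 27.48
tool_pos: [0.5036, 0.0211, 0.1258]
eef_rot: [0.571, 0.821, -0.001, 0.0]
contact_force: [0.7, -0.8, -5.1]
opening: 0.671
finger_force: 34.2
clock: 27.98
tool_pos: [0.4724, -0.0087, 0.1258]
eef_rot: [0.57, 0.822, 0.001, 0.001]
contact_force: [-0.2, -0.0, -4.6]
opening: 0.673
finger_force: 34.2
28.025 [472.5  -8.5 125.7] yaw 110.51 [ 0.002  0.001 -1.   ] [ 0.28  0.7  -0.58  2.09  0.72  0.56 -0.47]
[255 219] [397 299]
```

View pics/w7.png

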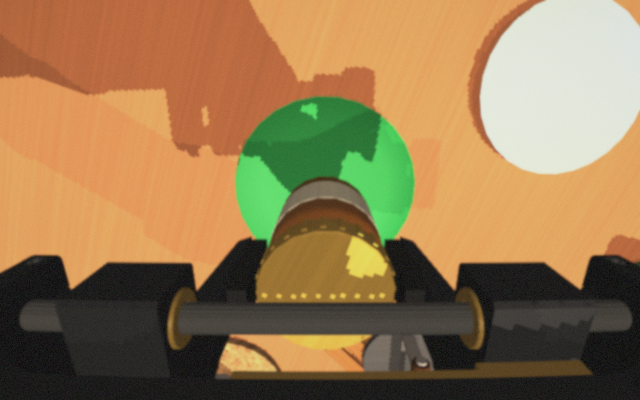

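Jar held upright, lid (255–397, 230–345), over the plate centre. Lowering 75 mm.

```bash
python3 -m pendant '[[1,[0,0,18],[0,0,0]],[1,[0,0,22],[0,0,0]],[1,[0,0,16],[0,0,0]],[1,[0,0,9],[0,0,0]],[1,[0,0,5],[0,0,0]],[1,[0,0,2.5],[0,0,0]],[1,[0,0,1],[0,0,0]],[1,[0,0,0],[0,0,0]]]'
python3 -m pendant '[[1,[0,0,1],[0,0,0]],[1,[0,0,0.8],[0,0,0]],[1,[0,0,0],[0,0,0]]]'
```

```text
clock: 29.02
tool_pos: [0.4716, -0.0094, 0.052]
eef_rot: [0.57, 0.822, 0.0, 0.0]
contact_force: [0.6, -0.7, -4.4]
opening: 0.675
finger_force: 34.2
clock: 29.4
tool_pos: [0.4717, -0.0093, 0.0508]
eef_rot: [0.57, 0.822, 0.0, 0.001]
contact_force: [-1.4, 0.4, 6.1]
opening: 0.675
finger_force: 34.6
```

```bash
python3 -m pendant '[[-1,[0,0,0],[0,0,0]],[-1,[0,0,0],[0,0,0]],[-1,[0,0,0],[0,0,0]],[-1,[0,0,0],[0,0,0]],[-1,[0,0,-15],[0,0,0]],[-1,[0,0,-35],[0,0,0]],[-1,[0,0,-45],[0,0,0]],[-1,[0,0,-45],[0,0,0]]]'
python3 -m pendant '[[-1,[20,6,-40],[0,0,0]],[-1,[44,12,0],[0,0,0]],[-1,[48,14,0],[0,0,0]],[-1,[50,14,0],[0,0,0]],[-1,[50,14,0],[0,0,0]],[-1,[50,14,0],[0,0,0]],[-1,[44,12,0],[0,0,0]],[-1,[26,6,0],[0,0,0]]]'
python3 -m pendant '[[-1,[0,0,0],[0,0,8.5]],[-1,[0,0,0],[0,0,8.5]],[-1,[0,0,0],[0,0,8.5]],[-1,[0,0,0],[0,0,0]],[-1,[0,0,0],[0,0,0]]]'
python3 -c "
from h import *
s=look('w8')"
```

```text
clock: 30.4
tool_pos: [0.4709, -0.0094, 0.1911]
eef_rot: [0.57, 0.822, -0.0, -0.0]
contact_force: [1.3, 0.2, 0.2]
opening: 0.999
finger_force: 0.0
clock: 31.4
tool_pos: [0.4403, 0.3366, 0.2298]
eef_rot: [0.569, 0.822, 0.0, -0.001]
contact_force: [0.0, -0.3, -0.8]
opening: 0.998
finger_force: 0.0
clock: 32.02
tool_pos: [0.4413, 0.3337, 0.2298]
eef_rot: [0.737, 0.676, -0.0, 0.0]
contact_force: [0.3, -0.6, 0.2]
opening: 0.998
finger_force: 0.0
32.075 [441.3 333.7 229.8] yaw 85.1 [-0. -0. -1.] [-0.39  0.62 -0.57  1.75  0.41  0.89 -1.23]
```

View pics/w8.png

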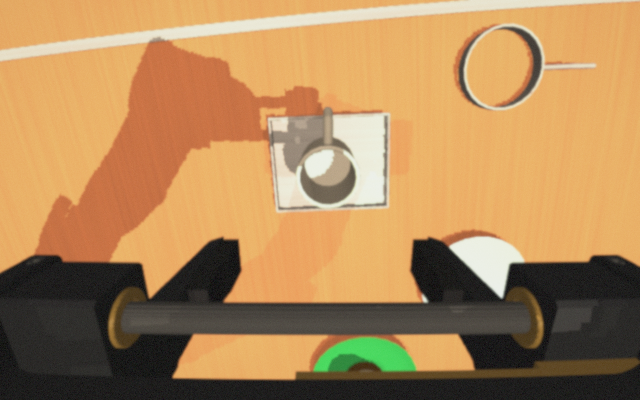

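Wrist picture: the mug rim is centred at about (326.5,178), r≈30, with the handle straight up at x≈328. The tray corners are (268,115), (389,112), (388,207) and (277,212).

```bash
python3 - <<'E'
from h import *
s=dict(np.load("pics/w8.npz"))
m=cast(s,[(326.5,178)],.09)[0]*1000;print("mug",m,rel(m)); e=cast(s,[(297,178),(356,178),(326.5,209)],.09)*1000;print(np.linalg.norm(e-m,axis=1))
t=cast(s,[(268,115),(389,112),(388,207),(277,212)],.018)*1000;print("tray",t.round(0),t.mean(0))
h=cast(s,[(328,108)],.07)[0]*1000;print("handle",rel(h))
E
```

```text
mug [441.50133063 333.70723527] [-0.   0.2 -0. ]
[29.9480701  29.9540846  33.34297847]
tray [[378. 398.]
 [521. 389.]
 [516. 271.]
 [373. 277.]] [446.77136513 333.81896858]
handle [68.1  1.8 -0. ]
```

```bash
python3 -m pendant '[[-1,[0,0,25],[0,0,0]],[-1,[0,0,45],[0,0,0]],[-1,[0,0,45],[0,0,0]],[-1,[0,0,40],[0,0,0]],[-1,[0,0,25],[0,0,0]],[-1,[0,0,13],[0,0,0]],[-1,[0,0,0],[0,0,0]]]' 25
python3 -m pendant '[[1,[0,0,0],[0,0,0]],[1,[0,0,0],[0,0,0]],[1,[0,0,0],[0,0,0]],[1,[0,0,0],[0,0,0]],[1,[0,0,0],[0,0,0]],[1,[0,0,0],[0,0,0]]]' 25
python3 -m pendant '[[1,[0,0,-5],[0,0,0]],[1,[0,0,-10],[0,0,0]],[1,[0,0,0],[0,0,0]]]'
python3 -c "
from h import *
print(rel((634.3,144.8)))"
```

```text
clock: 32.95
tool_pos: [0.4412, 0.3338, 0.0365]
eef_rot: [0.737, 0.676, -0.0, -0.0]
contact_force: [-0.8, -0.2, 0.0]
opening: 0.996
finger_force: 0.0
clock: 33.7
tool_pos: [0.4422, 0.3342, 0.0378]
eef_rot: [0.737, 0.675, 0.001, 0.0]
contact_force: [1.1, -0.9, 6.2]
opening: 0.726
finger_force: 25.0
clock: 34.08
tool_pos: [0.4417, 0.3342, 0.0526]
eef_rot: [0.737, 0.675, 0.001, -0.0]
contact_force: [-0.3, 0.8, -2.1]
opening: 0.729
finger_force: 25.0
[-171.8  208.5   -0. ]
```

```bash
python3 -m pendant '[[1,[0,0,-20],[0,0,0]],[1,[0,0,-25],[0,0,0]],[1,[-9.5,11.5,-15],[0,0,0]],[1,[-16,19.5,0],[0,0,0]],[1,[-20.5,25,0],[0,0,0]],[1,[-23,28,0],[0,0,0]],[1,[-23,28,0],[0,0,0]],[1,[-23,28,0],[0,0,0]]]'
python3 -m pendant '[[1,[-21,25,0],[0,0,0]],[1,[-17,21,0],[0,0,0]],[1,[-12,14.5,0],[0,0,0]],[1,[-7,8,0],[0,0,0]],[1,[0,0,0],[0,0,0]],[1,[0,0,0],[0,0,0]]]'
python3 -c "
from h import *
s=look('w9');print(rel((634.3,144.8)))"
```

```text
clock: 35.08
tool_pos: [0.5713, 0.2059, 0.1117]
eef_rot: [0.737, 0.675, -0.0, -0.0]
contact_force: [0.4, -0.3, -1.5]
opening: 0.728
finger_force: 25.0
clock: 35.83
tool_pos: [0.6332, 0.1457, 0.112]
eef_rot: [0.737, 0.676, 0.0, -0.001]
contact_force: [0.4, 0.1, -1.7]
opening: 0.728
finger_force: 25.0
35.875 [633.2 145.7 112. ] yaw 85.1 [-0.001  0.001 -1.   ] [-0.02  0.89 -0.54  1.56  0.56  0.85 -0.85]
[-0.8  1.2 -0. ]
```

View pics/w9.png

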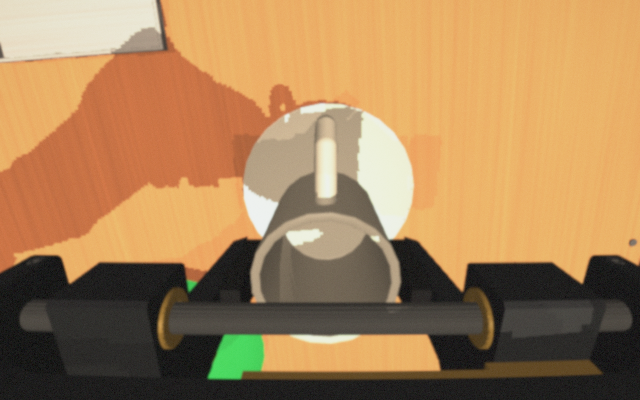

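Mug upright in the grip, rim centre near (325,280), handle at (325,160), above the saucer (left–right 243–413). Lowering 75 mm.

```bash
python3 -m pendant '[[1,[-0.5,1,18],[0,0,0]],[1,[0,0,22],[0,0,0]],[1,[0,0,16],[0,0,0]],[1,[0,0,9],[0,0,0]],[1,[0,0,5],[0,0,0]],[1,[0,0,2.5],[0,0,0]],[1,[0,0,1],[0,0,0]],[1,[0,0,0],[0,0,0]]]'
python3 -m pendant '[[1,[0,0,1],[0,0,0]],[1,[0,0,0.5],[0,0,0]],[1,[0,0,0],[0,0,0]]]'
```

```text
clock: 36.88
tool_pos: [0.6353, 0.1437, 0.0388]
eef_rot: [0.737, 0.675, 0.0, 0.0]
contact_force: [0.3, -0.5, -1.9]
opening: 0.729
finger_force: 25.0
clock: 37.25
tool_pos: [0.6354, 0.1437, 0.0378]
eef_rot: [0.737, 0.675, 0.0, 0.0]
contact_force: [-1.2, -0.8, 4.8]
opening: 0.724
finger_force: 25.0
```

```bash
python3 -m pendant '[[-1,[0,0,0],[0,0,0]],[-1,[0,0,0],[0,0,0]],[-1,[0,0,0],[0,0,0]],[-1,[0,0,0],[0,0,0]],[-1,[0,0,-20],[0,0,0]],[-1,[0,0,-40],[0,0,0]],[-1,[0,0,-50],[0,0,0]],[-1,[0,0,-50],[0,0,0]]]'
python3 -m pendant '[[-1,[-20,-7,-32],[0,0,0]],[-1,[-40,-13,0],[0,0,0]],[-1,[-50,-16.5,0],[0,0,0]],[-1,[-54,-18.3,0],[0,0,0]],[-1,[-54,-18.3,0],[0,0,0]],[-1,[-54,-18.3,0],[0,0,0]],[-1,[-54,-18.3,0],[0,0,0]],[-1,[-50,-17,0],[0,0,0]]]'
python3 -m pendant '[[-1,[-44,-14.5,0],[0,0,0]],[-1,[-26,-8.2,0],[0,0,0]],[-1,[0,0,0],[0,0,0]],[-1,[0,0,0],[0,0,0]]]'
python3 -c "
from h import *
s=look('w10')"
```

```text
clock: 38.25
tool_pos: [0.635, 0.1439, 0.1999]
eef_rot: [0.737, 0.676, 0.001, 0.0]
contact_force: [0.4, 0.2, 0.6]
opening: 1.001
finger_force: 0.0
clock: 39.25
tool_pos: [0.4752, -0.2217, 0.2304]
eef_rot: [0.737, 0.675, 0.0, 0.001]
contact_force: [-0.4, -0.6, -0.1]
opening: 1.001
finger_force: 0.0
clock: 39.75
tool_pos: [0.4481, -0.2861, 0.2298]
eef_rot: [0.737, 0.676, 0.001, 0.0]
contact_force: [0.6, 0.3, 0.9]
opening: 0.998
finger_force: 0.0
39.8 [ 448.2 -285.8  229.7] yaw 85.14 [ 0.002  0.    -1.   ] [ 0.89  0.61 -0.68  1.81  0.48  0.89 -0.09]
```

View pics/w10.png

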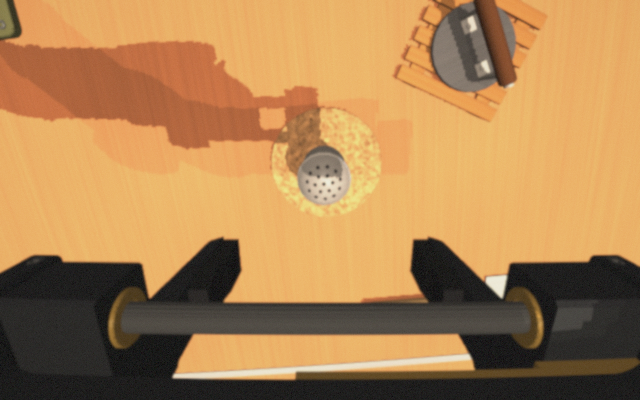

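Wrist picture: the dredger cap is at (324,178), and the press disc on the trivet at (474,46).

```bash
python3 - <<'E'
from h import *
s=dict(np.load("pics/w10.npz"))
m=cast(s,[(324,178)],.08)[0]*1000;print("dred",m,rel(m)); print("press",cast(s,[(474,46)],.018)*1000)
E
```

```text
dred [ 445.82629423 -288.30254512] [-2.7 -2.2 -0. ]
press [[ 626.01264415 -165.79359385]]
```

```bash
python3 -m pendant '[[-1,[-2.5,-2,24],[0,0,0]],[-1,[0,0,45],[0,0,0]],[-1,[0,0,45],[0,0,0]],[-1,[0,0,40],[0,0,0]],[-1,[0,0,20],[0,0,0]],[-1,[0,0,9.5],[0,0,0]],[-1,[0,0,0],[0,0,0]]]' 25
python3 -m pendant '[[1,[0,0,0],[0,0,0]],[1,[0,0,0],[0,0,0]],[1,[0,0,0],[0,0,0]],[1,[0,0,0],[0,0,0]],[1,[0,0,0],[0,0,0]],[1,[0,0,0],[0,0,0]],[1,[0,0,0],[0,0,0]]]' 25
python3 -m pendant '[[1,[0,0,-5],[0,0,0]],[1,[0,0,-10],[0,0,0]],[1,[0,0,0],[0,0,0]]]'
python3 -c "
from h import *
print(rel((446,333)))"
```

```text
clock: 40.67
tool_pos: [0.4456, -0.2889, 0.0456]
eef_rot: [0.737, 0.676, 0.0, -0.0]
contact_force: [0.7, -0.2, 0.3]
opening: 1.001
finger_force: 0.0
clock: 41.55
tool_pos: [0.4455, -0.2901, 0.0458]
eef_rot: [0.737, 0.675, 0.0, 0.001]
contact_force: [0.3, 0.5, 6.2]
opening: 0.632
finger_force: 25.0
clock: 41.92
tool_pos: [0.4452, -0.29, 0.0611]
eef_rot: [0.737, 0.675, 0.0, 0.0]
contact_force: [-0.6, -0.6, -0.3]
opening: 0.637
finger_force: 25.0
[ 6.207e+02 -5.380e+01 -2.000e-01]
```

```bash
python3 -m pendant '[[1,[0,0,-20],[0,0,0]],[1,[0,0,-30],[0,0,0]],[1,[0,0,-35],[0,0,0]],[1,[0,0,-25],[0,0,0]],[1,[14,-1,-10],[0,0,0]],[1,[26,-2,0],[0,0,0]],[1,[36,-3,0],[0,0,0]],[1,[40,-3.5,0],[0,0,0]]]'
python3 -m pendant '[[1,[40,-3.5,0],[0,0,0]],[1,[40,-3.5,0],[0,0,0]],[1,[40,-3.5,0],[0,0,0]],[1,[40,-3.5,0],[0,0,0]],[1,[40,-3.5,0],[0,0,0]],[1,[40,-3.5,0],[0,0,0]],[1,[40,-3.5,0],[0,0,0]],[1,[40,-3.5,0],[0,0,0]]]'
python3 -m pendant '[[1,[40,-3.5,0],[0,0,0]],[1,[40,-3.5,0],[0,0,0]],[1,[40,-3.5,0],[0,0,0]],[1,[32,-3,0],[0,0,0]],[1,[22,-2,0],[0,0,0]],[1,[11,-1,0],[0,0,0]],[1,[0,0,0],[0,0,0]],[1,[0,0,0],[0,0,0]]]'
python3 -c "
from h import *
s=look('w11');print(rel((446,333)))"
```

```text
clock: 42.92
tool_pos: [0.4447, -0.1715, 0.1797]
eef_rot: [0.737, 0.675, -0.0, -0.001]
contact_force: [1.0, -0.3, -1.3]
opening: 0.637
finger_force: 25.0
clock: 43.92
tool_pos: [0.4442, 0.1494, 0.1797]
eef_rot: [0.737, 0.676, -0.001, -0.0]
contact_force: [0.0, -0.0, -1.8]
opening: 0.639
finger_force: 25.0
clock: 44.92
tool_pos: [0.4457, 0.3317, 0.1801]
eef_rot: [0.738, 0.675, -0.001, 0.001]
contact_force: [-0.2, 0.1, -1.9]
opening: 0.635
finger_force: 25.0
44.975 [445.8 331.8 180.2] yaw 84.88 [-0.    -0.002 -1.   ] [-0.41  0.68 -0.54  1.8   0.47  0.79 -1.27]
[ 1.2  0.  -0. ]
```

View pics/w11.png

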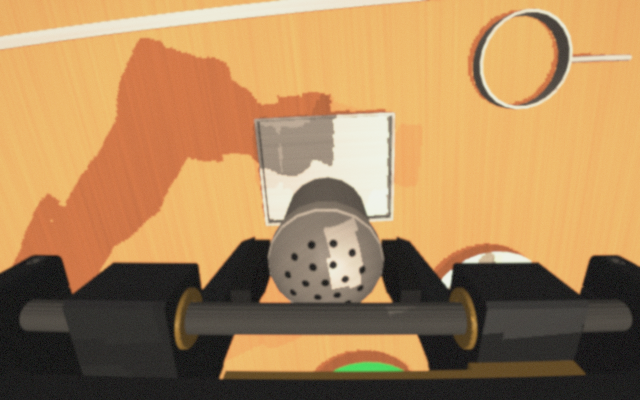

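Dredger held upright, cap centre (326,255), with the tray corners at (254,120), (394,114), (393,219) and (268,223).

```bash
python3 - <<'E'
from h import *
s=dict(np.load("pics/w11.npz"))
t=cast(s,[(254,120),(394,114),(393,219),(268,223)],.018)*1000;print(t.round(0),t.mean(0),rel(t.mean(0)))
E
python3 -m pendant '[[1,[1,0,20],[0,0,0]],[1,[0,0,30],[0,0,0]],[1,[0,0,30],[0,0,0]],[1,[0,0,25],[0,0,0]],[1,[0,0,14],[0,0,0]],[1,[0,0,8],[0,0,0]],[1,[0,0,4],[0,0,0]],[1,[0,0,0],[0,0,0]]]'
python3 -m pendant '[[1,[0,0,1.5],[0,0,0]],[1,[0,0,1],[0,0,0]],[1,[0,0,0],[0,0,0]]]'
```

```text
[[376. 394.]
 [521. 387.]
 [516. 271.]
 [375. 279.]] [447.05789513 333.03597362] [ 1.4  1.1 -0. ]
clock: 45.98
tool_pos: [0.4459, 0.3347, 0.0498]
eef_rot: [0.737, 0.675, 0.0, 0.0]
contact_force: [-0.1, -1.0, -1.8]
opening: 0.636
finger_force: 25.0
clock: 46.35
tool_pos: [0.4456, 0.3345, 0.047]
eef_rot: [0.737, 0.675, 0.0, 0.0]
contact_force: [-0.2, 0.8, -1.2]
opening: 0.643
finger_force: 25.0
```

```bash
python3 -m pendant '[[1,[0,0,1],[0,0,0]],[1,[0,0,0.5],[0,0,0]],[1,[0,0,0],[0,0,0]]]'
```

```text
clock: 46.72
tool_pos: [0.4457, 0.3347, 0.0458]
eef_rot: [0.737, 0.675, 0.0, 0.0]
contact_force: [-0.7, -0.7, 4.6]
opening: 0.641
finger_force: 25.0
```

Contact. Releasing, retreating and checking from the top camera.

```bash
python3 -m pendant '[[-1,[0,0,0],[0,0,0]],[-1,[0,0,0],[0,0,0]],[-1,[0,0,0],[0,0,0]],[-1,[0,0,0],[0,0,0]],[-1,[0,0,0],[0,0,0]],[-1,[0,0,-15],[0,0,0]],[-1,[0,0,-35],[0,0,0]],[-1,[0,0,-45],[0,0,0]]]'
python3 -m pendant '[[-1,[0,0,-50],[0,0,0]],[-1,[0,0,-40],[0,0,0]],[-1,[30,0,0],[0,0,0]],[-1,[40,0,0],[0,0,0]],[-1,[40,0,0],[0,0,0]],[-1,[40,0,0],[0,0,0]],[-1,[0,0,0],[0,0,0]],[-1,[0,0,0],[0,0,0]]]'
python3 - <<'E'
from h import *
s=snap("top");o=cv2.cvtColor(s["img"],cv2.COLOR_RGB2BGR)
cv2.imwrite("pics/top1.png",cv2.resize(o[120:310,125:490],None,fx=2.15,fy=2.15,interpolation=cv2.INTER_CUBIC))
E
```

```text
clock: 47.72
tool_pos: [0.4451, 0.3341, 0.1417]
eef_rot: [0.737, 0.676, -0.001, -0.0]
contact_force: [0.3, -0.0, -0.4]
opening: 1.001
finger_force: 0.0
clock: 48.72
tool_pos: [0.4587, 0.4829, 0.2308]
eef_rot: [0.737, 0.675, -0.0, 0.0]
contact_force: [-0.4, 0.4, -0.1]
opening: 0.998
finger_force: 0.0
```

View pics/top1.png

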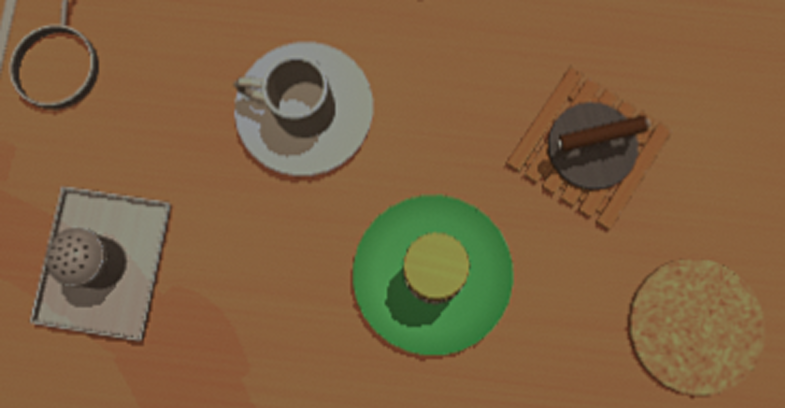

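All four are upright on their own places: lid at (437,265), mug rim (296,89), dredger cap (77,258) and disc (593,146). Checking the offsets once.

```bash
python3 - <<'E'
from h import *
s=snap("top")
for n,p,z,t in (("jar",(437,265),.105,(471.5,-11)),("mug",(296,89),.09,(634.3,144.8)),("dred",(77,258),.083,(446,333)),("press",(593,146),.018,(625.5,-164))):
    c=cast(s,np.array(p)/2.15+[125,120]-.25,z)[0]*1000;print(n,c.round(1),(c-t).round(1))
E
```

```text
jar [472.  -13.6] [ 0.5 -2.6]
mug [631.4 142.3] [-2.9 -2.5]
dred [443.4 331. ] [-2.6 -2. ]
press [ 624.1 -166.9] [-1.4 -2.9]
```

```bash
python3 -c "
from plant import r
print(r.finish_job())"
```

```text
the job is handed in; nothing more can be done
None
```

I handed the job in at about 49 s, with press, mug, jar and dredger each upright on its own place and within about 4 mm of its middle by the top camera; no verdict came back.

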